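# Clear the lever's path and hold the street door open

### The job

A visitor is at the street door: the small white collared pot standing in the way of the door-release lever has to go first, so set it upright into its twin, nested fully home, without dropping it and leaving the twin where it stands. Then push the lever's paddle round clockwise past its first two notches to the third and keep it there against its spring: the job finishes with you still holding the lever at the third notch, since it flies back when let go. Leave the other things on the shelf where they are.

Things in the scene. Friction and masses are not known exactly. Their poses are not given: they have to be found in the camera images.
- pot_a_mid (a point): Small white ceramic pot upright in the lever's path. 58 mm high, 130 g; straight collar 64 mm across over its top 22 mm (36 to 58 mm up), below it tapers from 53 to 34 mm at the foot. Point: on its axis 29 mm above the foot. Grasp across the collar from above, tips not below the collar. Nested, its collar sits on the twin's rim, 22 mm above the twin's own height, about 1.5 mm play.
- pot_b_mid (a point): The twin pot: same shape and size, empty, upright alone on the shelf, left or right (place may be swapped with the tumbler's). Point: on its axis 29 mm above the foot, z up.
- unit_axis (a point): Turning axis of the door-release dial, 47 mm above the shelf. The unit is a grey housing 120 mm square, 34 mm high on a 132 mm plate, fixed to the shelf. Its x axis points from its front (roughly facing the robot) to its back; z up. Three steel studs on it mark the notches: the lever stands over the stud of its notch.
- dial_paddle (a point): Centre of the upright black paddle ending the lever, 120 mm from the axis, 47 mm up; 30 mm along the lever, 14 mm thick, from 24 to 70 mm above the shelf; a bar at 44 to 54 mm joins it to the dial. In the unit's frame the lever points at angle pi + 0.5 - q from x (counter-clockwise from above positive), q the dial's value. Push the face on its counter-clockwise side.
- dial (a joint): Dial angle in rad: 0 at rest, growing clockwise seen from above. Soft clicks at notches 0.33, 0.66 and 0.99 (the third); beyond that it stiffens, end stop at 1.2. Its spring returns it to 0 from any notch; the push needed at the paddle is about 2 to 8 N.
- tumbler: Bystander: a white ceramic straight tumbler without collar, 66 mm across, 75 mm high; origin at its foot.
- torch: Bystander: a small aluminium torch standing on its 36 mm head, 105 mm high; origin at its foot.
- dish: Bystander: a low white ceramic dish, 132 mm across, 24 mm high, the keys lie in it; origin at its foot.
- keys: Bystander: a steel ring of three house keys lying in the dish, about 80 mm across, 5 mm thick.
- case: Bystander: a black sunglasses case 62 x 160 x 44 mm, lying at the right; origin at its underside.
- book: Bystander: a paperback 112 x 182 x 26 mm lying at the left; origin at its underside.
There are look-alikes about, which are no part of the job. Leave any pink look-alike of the part that bears unit_axis alone. Leave any green or yellow look-alike of the part that bears pot_b_mid alone.

How it is judged (in metres and radians):
On the way, in this order (a step that is already met when the one before it is completed fails the run):
1. the pot from the lever's path is nested fully home in its twin and let go (z of pot_a_mid in the frame of pot_b_mid between 0.017 and 0.027 m and horizontal distance between pot_a_mid and pot_b_mid below 0.005 m and angle between each of pot_b_mid, pot_a_mid's own z axis and vertical below 0.12 rad and distance of pot_b_mid from where it was at the start of the episode below 0.03 m and contact force between pot_a and the arm below 0.2 N and contact force between pot_a and the fingers below 0.2 N), for 0.2 s.
2. the lever is pressed to the third notch and held there (value of joint dial between 0.89 and 1.09 rad and contact force between any of the fingers, the arm and dial above 1.5 N), for 0.5 s.
At the end, for the whole second after the job is handed in: Robot holds the dial still at the third notch (0.89-1.09 rad), pushing it with over 1.5 N, no pot touching it; the cleared pot is nested in its twin (17-27 mm higher, axes within 5 mm, both within 0.12 rad of upright), untouched by the robot; twin moved under 30 mm; bystanders under 40 mm (all of step 1 and all of step 2 and contact force between pot_b and the fingers below 0.2 N and contact force between pot_b and the arm below 0.2 N and velocity of joint dial between -0.1 and 0.1 rad/s and contact force between dial and pot_a below 0.1 N and contact force between dial and pot_b below 0.1 N); the arm keeps its last pose, push and grip.
It fails at once if the lever is turned while the pot has not been put away (value of joint dial above 0.2 rad and distance between pot_a_mid and pot_b_mid above 0.06 m).
It fails at once if a pot is dropped (falls free at more than 0.7 m/s) (linear speed of pot_a above 0.7 m/s and contact force between pot_a and the fingers below 0.05 N).
It fails at once if a bystander is moved by more than 40 mm or the torch knocked over (distance of any of tumbler, torch, dish, keys, case, book from where it was at the start of the episode above 0.04 m or angle between torch's own z axis and vertical above 0.5 rad).
It also fails if it takes over 53 s, if anything falls off the work surface, if the arm or the gripper's body presses on something with over 40 N, if the wrist force passes 120 N, or if a joint passes its speed limit or range.

### The arm

A 6-joint arm with a two-finger parallel gripper is mounted at the origin on the work surface. World frame = base frame: x ahead of the robot, y to its left, z up, the work surface at z = 0. Lengths are in mm, angles in rad, forces in N, time in s.
With the tool pointing down it reaches from about 350 to 975 mm from the base axis. Payload 7.1 kg.
Tool frame: the origin (TCP) lies at the centre of the arm's flange, where the gripper is bolted on; the fingertips stand 182 mm ahead of it and the grasp point (between the pads) lies 163 mm ahead of it; z points along the fingers, y is the line along which they close (so a half turn about z gives the same grasp; the last joint's range is limited). The gripper opens to 88 mm and grips with 3 to 60 N. Pads are 20 mm wide; open, the fingers measure 115 mm over their backs; the gripper's body (75 mm by 178 mm) begins 61 mm behind the grasp point.
Start: joints at [-1.221, 0.423, 1.63, -0, 1.089, -0.019], TCP at [225.327, -582.953, 404.675] pointing down, gripper open.
Joint ranges: [-3, 3], [-0.9, 2.11], [0.09, 2.58], [-1.31, 4.45], [0.11, 2.69], [-2.54, 2.54]. Speed limits (rad/s): [2.39, 2.39, 3.01, 3.14, 3.14, 3.14].

### API

Orientations are given as a rotation vector (axis times angle).
In Python, from workcell import readout, get_image, ctrl gives the robot as it stands.
- The arm moves only by the tool step_arm, never from a script. Its argument "targets" is a list that holds one entry, the list of rows, each a list of 7 numbers: the shift along the world's x, y, z as a fraction of full scale, then the turn, a rotation vector about the world's x, y, z as a fraction of full scale, then the opening, from 0 (shut) to 1 (fully open). In form: [[[dx, dy, dz, wx, wy, wz, claw], ...]]. A call has exactly 5 rows; each row shifts and turns the commanded pose from where the row before left it; what a row does not reach is not made up. Full scale, the value 1, is 0.05 m for a shift and 4 degrees for a turn. A row lasts 1/8 s, in which the tool goes at most 62.5 mm and 10.7 degrees, less where a joint would pass 70% of its speed; a pose out of reach is approached as far as the arm can. A call with a number of a shift or a turn outside -1 to 1 is refused whole. A call with a gripper value outside its range is refused whole. The fingers move at their own pace and stop on an object; the grip force is fixed at half the most. Time passes only in rows, so rows that do not move let the fingers close, or fill a call up. It gives the time, the measured TCP pose, the force, the opening and the grip force at its end, in the units of the state.
- readout.get_obs(): the state, without advancing time (a new reading comes with each control period).
- get_image(name): name is "side" or "top"; returns a dict with "pixels" (384x512x3 uint8, red, green, blue), "intrinsics" (3x3 intrinsics, pixels), "k1" (the pictures are not rectified: a ray, as slopes to the right and down, at radius r is drawn at 1 + k1 r^2 times it, then the intrinsics apply), "extrinsics" (4x4, takes a point from world to camera coordinates). Camera axes: x right, y down, z forward; pixel columns grow to the right and rows downward; lengths in mm; the calibration is good to about 2 mm. A picture is of the moment at which its call begins. There is no depth.
- ctrl.close_job(): hands the job in; it is judged then, once.
The state is a dict: "t": time; "qpos": joint angles; "qvel": joint speeds; "joint_torque": joint torques, N m; "ee_pos": TCP position; "orientation": TCP orientation; "ft_force": force on the tool from outside, world axes, zero at the start; "moment": the same for the moment, N m; "width": finger opening in mm; "grasp_force": force on a finger pad.
Only numpy, scipy, OpenCV 4.12 (cv2) and the standard library are available. Lean on these libraries where they do the work, as an engineer would, in place of code of your own. Each camera call takes 0.05 s, during which the arm holds its last target. There are 200 camera calls.

## Working session

There is one attempt and no reset: what is moved stays moved. The work goes in short steps, Python scripts to look and compute and a tool call to move; the robot and the scene stay as the last step left them, time stands still between calls to the robot, and variables do not carry over. Pictures are saved under pics/ and viewed, at most 10 in all, crops included, and the job is handed in when it is done.

Besides the shell and the picture viewer there is one more tool, called after "Call:" in YAML: its name, and indented under it one key for each argument. step_arm: Moves the arm, as the interface text tells. Shift numbers are shares of 0.05 m and turn numbers shares of 4 degrees, none past 1 either way. Its arguments: {"type":"object","properties":{"targets":{"type":"array"}},"required":["targets"]}

```bash
mkdir -p pics
cat > h.py <<'E'
import numpy as np, cv2
from workcell import readout, get_image, ctrl
def grab(n):
    d=get_image(n); np.savez(f'{n}.npz',**{k:np.array(v) for k,v in d.items()}); return d
def load(n): return dict(np.load(f'{n}.npz'))
def proj(d,P):
    E=np.array(d['extrinsics']);K=np.array(d['intrinsics']);P=np.atleast_2d(P).astype(float)
    c=P@E[:3,:3].T+E[:3,3]; s=c[:,:2]/c[:,2:]; r2=(s**2).sum(1,keepdims=True)
    s=s*(1+float(d['k1'])*r2); return s*[K[0,0],K[1,1]]+K[:2,2]
def ray(d,uv):
    E=np.array(d['extrinsics']);K=np.array(d['intrinsics'])
    s0=(np.array(uv,float)-K[:2,2])/[K[0,0],K[1,1]]; s=s0.copy()
    for _ in range(20): s=s0/(1+float(d['k1'])*(s@s))
    return -E[:3,:3].T@E[:3,3], E[:3,:3].T@np.r_[s,1]
def atz(d,uv,z):
    o,v=ray(d,uv); return o+v*(z-o[2])/v[2]
E
python3 - <<'E'
from h import *
ims=[]
for n in ('top','side'):
    d=grab(n); print(n,np.array(d['extrinsics']).round(3).tolist(),d['k1'],np.array(d['intrinsics']).round(1).tolist())
    cv2.imwrite(f'pics/{n}0.png',cv2.resize(d['pixels'][:,:,::-1],(768,576),interpolation=cv2.INTER_CUBIC))
o=readout.get_obs(); print(o)
E
```

```text
top [[0.019, -1.0, 0.012, -19.392], [-0.998, -0.02, -0.054, 474.632], [0.054, -0.011, -0.998, 1548.383], [0.0, 0.0, 0.0, 1.0]] -0.11599203501149113 [[417.2, 0.0, 259.2], [0.0, 417.2, 192.3], [0.0, 0.0, 1.0]]
side [[-0.859, -0.513, -0.005, 405.753], [-0.323, 0.549, -0.771, 190.136], [0.398, -0.66, -0.637, 1265.237], [0.0, 0.0, 0.0, 1.0]] -0.0008657907403017015 [[447.0, 0.0, 264.2], [0.0, 447.0, 191.8], [0.0, 0.0, 1.0]]
{'t': 0.1, 'qpos': array([-1.22100714e+00,  4.23733792e-01,  1.63056281e+00, -1.51939291e-05,
        1.08866303e+00, -1.90154579e-02]), 'qvel': array([-0.00083174, -0.00136694, -0.00234693, -0.00013103, -0.00108797,
       -0.0006926 ]), 'joint_torque': array([-7.41041604e-04, -5.45612884e+01, -2.74324411e+01,  6.44886028e-02,
        1.88093452e-02,  3.04838480e-06]), 'ee_pos': array([ 225.24270524, -582.73994644,  404.01835734]), 'orientation': array([-3.08700480e+00, -5.75803424e-01,  3.74199628e-04]), 'ft_force': array([ 0.25303106, -0.54241416, -0.18295109]), 'moment': array([ 0.04919211,  0.02017038, -0.00295192]), 'grasp_force': 0.0, 'width': 87.61141373426861}
```

View pics/top0.png

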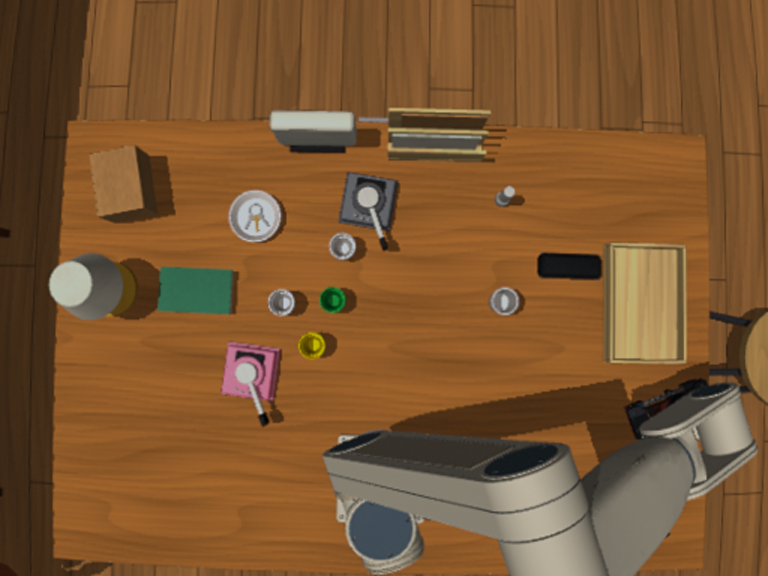

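View pics/side0.png

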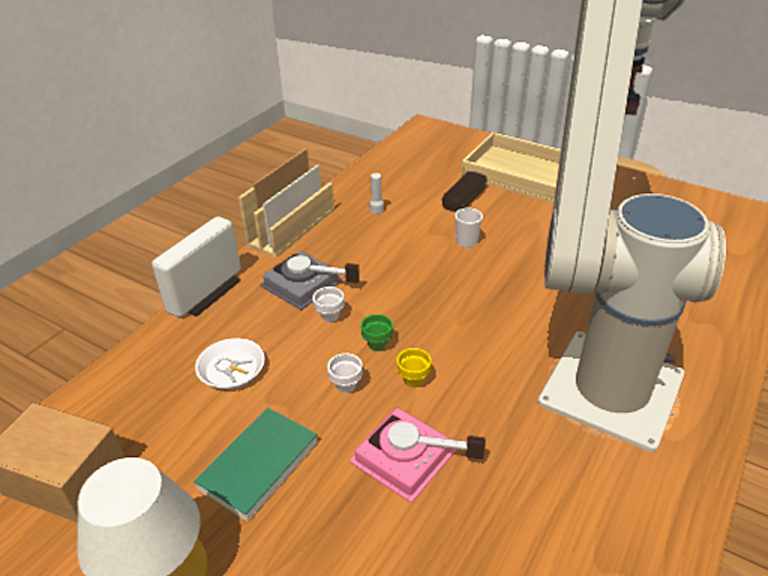

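Candidates (pixels in the top 768x576 view):
- White collared pot by the grey unit (342,246): this is pot A.
- White collared pot alone (281,302): this is the twin, pot B.
- White straight tumbler (505,301), and green (332,300) and yellow (312,345) pots: not for use.
- Grey unit (368,200) is the real one. The pink unit (248,372) is a decoy.

Next I'll check the choice in one close crop and fit the poses.

```bash
cat >> h.py <<'E'
from scipy.optimize import least_squares
def potpts(x,y,z=0):
    a=np.linspace(0,2*np.pi,72,endpoint=False); out=[]
    for r,h in ((17,0),(26.5,36),(32,36),(32,58)):
        out.append(np.c_[x+r*np.cos(a),y+r*np.sin(a),np.full(72,z+h)])
    return np.vstack(out)
def wmask(d,sat=60,v=60):
    h=cv2.cvtColor(d['pixels'],cv2.COLOR_RGB2HSV); return ((h[...,1]<sat)&(h[...,2]>v)).astype(np.uint8)
def blob(m,uv):
    n,l,s,c=cv2.connectedComponentsWithStats(m); 
    yy,xx=np.mgrid[:m.shape[0],:m.shape[1]]
    i=l[int(uv[1]),int(uv[0])]
    if i==0:
        k=np.argmin(np.where(l>0,(xx-uv[0])**2+(yy-uv[1])**2,1e9)); i=l.flat[k]
    b=(l==i).astype(np.uint8); cs,_=cv2.findContours(b,cv2.RETR_EXTERNAL,cv2.CHAIN_APPROX_NONE)
    f=np.zeros_like(b); cv2.drawContours(f,cs,-1,1,-1); return f
def sil(d,P):
    S=8; h=cv2.convexHull(((proj(d,P)+.5)*S).astype(np.float32)); M=cv2.moments(h)
    return np.array([M['m10'],M['m01']])/M['m00']/S-.5, M['m00']/S/S
def cen(b):
    M=cv2.moments(b,True); return np.array([M['m10'],M['m01']])/M['m00'],M['m00']
E
python3 - <<'E'
from h import *
T,S=load('top'),load('side')
a=cv2.resize(T['pixels'][105:235,140:290],None,fx=4,fy=4,interpolation=cv2.INTER_CUBIC)[:,:,::-1]
cv2.imwrite('pics/c1.png',a)
cand={'A':((342,246),(328,304)),'B':((281,302),(345,372)),'tum':((505,301),(468,227))}
for n,(t,s) in cand.items():
    res={}
    for nm,d,uv in(('T',T,t),('S',S,s)):
        uv=np.array(uv)/1.5; b=blob(wmask(d),uv); res[nm]=(d,*cen(b))
    g=atz(T,np.array(t)/1.5,58)[:2]
    for k in ('T','S','TS'):
        f=lambda p:np.concatenate([sil(res[q][0],potpts(*p))[0]-res[q][1] for q in k])
        r=least_squares(f,g,diff_step=1e-3); print(n,k,r.x.round(1),f(r.x).round(2),[ (res[q][2],round(sil(res[q][0],potpts(*r.x))[1])) for q in k])
# unit: lever dial centre & paddle pixels
print('axis',atz(T,np.array((368,197))/1.5,55),'paddle',atz(T,np.array((384,243))/1.5,70))
print('axisS',atz(S,np.array((298,265))/1.5,55),'paddleS',atz(S,np.array((352,272))/1.5,47))
E
```

```text
A T [575.1 106.9] [0. 0.] [(240.0, 251)]
A S [649.9  77.8] [-0. -0.] [(1507.0, 367)]
A TS [608.1 102.3] [ 1.47 -8.88  6.    8.42] [(240.0, 251), (1507.0, 383)]
B T [435.  252.6] [-0. -0.] [(251.0, 256)]
B S [435.6 249.2] [0. 0.] [(465.0, 488)]
B TS [435.1 250.8] [ 0.48 -0.01 -0.17  0.43] [(251.0, 256), (465.0, 489)]
tum T [ 448.9 -293. ] [0. 0.] [(275.0, 256)]
tum S [ 452.1 -299.4] [ 0. -0.] [(391.0, 294)]
tum TS [ 449.7 -294.5] [ 0.43 -0.23 -0.01  0.84] [(275.0, 256), (391.0, 295)]
axis [696.04543352  45.93061591  55.        ] paddle [581.36187801   4.44553153  70.        ]
axisS [694.66182794  49.08545984  55.        ] paddleS [584.4077185    1.28651407  47.        ]
```

View pics/c1.png

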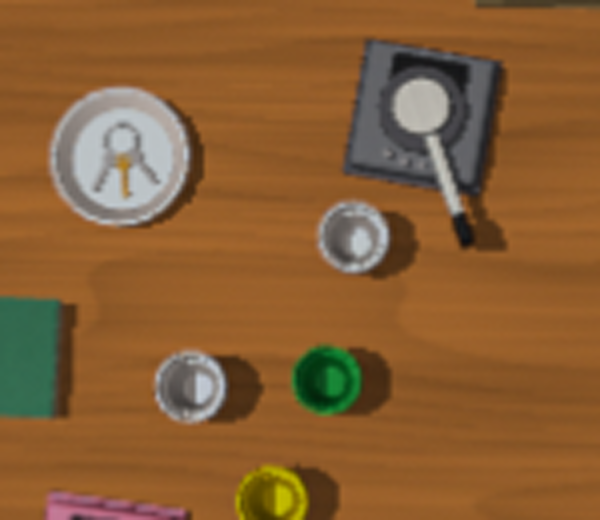

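The crop confirms it: pot A (353,237) is collared and sits in the lever's path by the grey unit. Twin B (190,386) is collared and alone. Poses are A≈(575,105), B≈(435,251), axis≈(695,47) and paddle≈(583,3). I'll move above A, closing along y.

Call:
step_arm:
  targets:
    - [[0.44, 0.88, 0, 0, 0, -1, 1], [0.44, 0.88, 0, 0, 0, -1, 1], [0.44, 0.88, 0, 0, 0, -1, 1], [0.44, 0.88, 0, 0, 0, -1, 1], [0.44, 0.88, 0, 0, 0, -1, 1]]

```text
t: 0.72
ee_pos: [335.7, -361.4, 404.5]
orientation: [-3.141, -0.027, 0.0]
ft_force: [0.3, -0.5, 0.3]
width: 87.5
grasp_force: 0.0
```

Call:
step_arm:
  targets:
    - [[0.44, 0.88, 0, 0, 0, -0.3, 1], [0.44, 0.88, 0, 0, 0, 0, 1], [0.44, 0.88, 0, 0, 0, 0, 1], [0.44, 0.88, 0, 0, 0, 0, 1], [0.44, 0.88, 0, 0, 0, 0, 1]]

```text
t: 1.35
ee_pos: [445.7, -141.4, 404.6]
orientation: [-3.142, 0.002, 0.0]
ft_force: [0.9, 0.0, 0.9]
width: 88.1
grasp_force: 0.0
```

Call:
step_arm:
  targets:
    - [[0.44, 0.88, -0.4, 0, 0, 0, 1], [0.44, 0.88, -0.4, 0, 0, 0, 1], [0.44, 0.88, -0.4, 0, 0, 0, 1], [0.44, 0.88, -0.4, 0, 0, 0, 1], [0.44, 0.88, -0.4, 0, 0, 0, 1]]

```text
t: 1.98
ee_pos: [555.8, 78.6, 303.8]
orientation: [3.141, -0.002, -0.0]
ft_force: [0.3, -0.2, 0.5]
width: 87.2
grasp_force: 0.0
```

Call:
step_arm:
  targets:
    - [[0.2, 0.26, 0, 0, 0, 0, 1], [0.184, 0.268, 0, 0, 0, 0, 1], [0, 0, -0.4, 0, 0, 0, 1], [0, 0, 0, 0, 0, 0, 1], [0, 0, 0, 0, 0, 0, 1]]

```text
t: 2.6
ee_pos: [574.7, 102.8, 285.6]
orientation: [-3.142, 0.004, -0.001]
ft_force: [-0.7, -0.7, -0.5]
width: 87.9
grasp_force: 0.0
```

Run:
```python
from h import *
T,S=grab('top'),grab('side')
a=cv2.resize(T['pixels'][110:230,170:290],(400,400),interpolation=cv2.INTER_CUBIC)
b=cv2.resize(S['pixels'][120:240,160:280],(400,400),interpolation=cv2.INTER_CUBIC)
cv2.imwrite('pics/c2.png',np.hstack([a,b])[:,:,::-1])
```

```text
(no output)
```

View pics/c2.png

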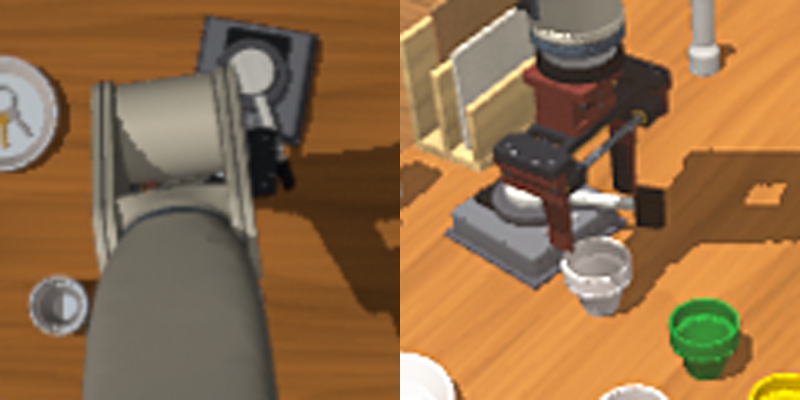

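The top view is blocked by the arm. The side view shows the fingers straddling pot A at crop (597,270) with its rim clear, so I'll descend to the collar.

Call:
step_arm:
  targets:
    - [[0, 0.04, -0.4, 0, 0, 0, 1], [0, 0, -0.4, 0, 0, 0, 1], [0, 0, -0.3, 0, 0, 0, 1], [0, 0, -0.17, 0, 0, 0, 1], [0, 0, 0, 0, 0, 0, 1]]

```text
t: 3.32
ee_pos: [574.3, 105.4, 220.1]
orientation: [3.141, -0.002, -0.003]
ft_force: [-0.3, -0.4, -0.2]
width: 88.3
grasp_force: 0.0
```

Call:
step_arm:
  targets:
    - [[0, 0, 0, 0, 0, 0, 0.75], [0, 0, 0, 0, 0, 0, 0.72], [0, 0, 0, 0, 0, 0, 0.6], [0, 0, 0, 0, 0, 0, 0.5], [0, 0, 0, 0, 0, 0, 0.5]]

```text
t: 3.95
ee_pos: [574.8, 105.5, 221.7]
orientation: [-3.141, 0.002, -0.002]
ft_force: [0.4, 0.9, 6.8]
width: 64.2
grasp_force: 30.0
```

Call:
step_arm:
  targets:
    - [[0, 0, 0.1, 0, 0, 0, 0.5], [0, 0, 0.4, 0, 0, 0, 0.5], [0, 0, 0.5, 0, 0, 0, 0.5], [0, 0, 0.5, 0, 0, 0, 0.5], [0, 0, 0.3, 0, 0, 0, 0.5]]

```text
t: 4.58
ee_pos: [574.7, 105.5, 313.4]
orientation: [-3.141, 0.002, -0.003]
ft_force: [0.4, 1.0, -1.5]
width: 64.4
grasp_force: 30.0
```

Call:
step_arm:
  targets:
    - [[-0.3, 0.3, 0, 0, 0, 0, 0.5], [-0.6, 0.6, 0, 0, 0, 0, 0.5], [-0.6, 0.6, 0, 0, 0, 0, 0.5], [-0.6, 0.6, 0, 0, 0, 0, 0.5], [-0.4, 0.5, 0, 0, 0, 0, 0.5]]

```text
t: 5.2
ee_pos: [446.6, 236.5, 310.1]
orientation: [3.14, -0.001, -0.004]
ft_force: [0.5, -0.4, -0.7]
width: 64.4
grasp_force: 30.0
```

Call:
step_arm:
  targets:
    - [[-0.3, 0.3, 0, 0, 0, 0, 0.5], [0, 0, 0, 0, 0, 0, 0.5], [0, 0, 0, 0, 0, 0, 0.5], [0, 0, 0, 0, 0, 0, 0.5], [0, 0, 0, 0, 0, 0, 0.5]]

```text
t: 5.82
ee_pos: [434.9, 249.9, 311.1]
orientation: [3.142, -0.004, -0.0]
ft_force: [-0.0, 0.6, -0.5]
width: 64.3
grasp_force: 30.0
```

Run:
```python
from h import *
S=grab('side'); print(readout.get_obs()['ee_pos'])
b=cv2.resize(S['pixels'][140:270,160:300],(600,557),interpolation=cv2.INTER_CUBIC)
cv2.imwrite('pics/c3.png',b[:,:,::-1])
```

```text
[434.87266533 250.03704162 311.14099468]
```

View pics/c3.png

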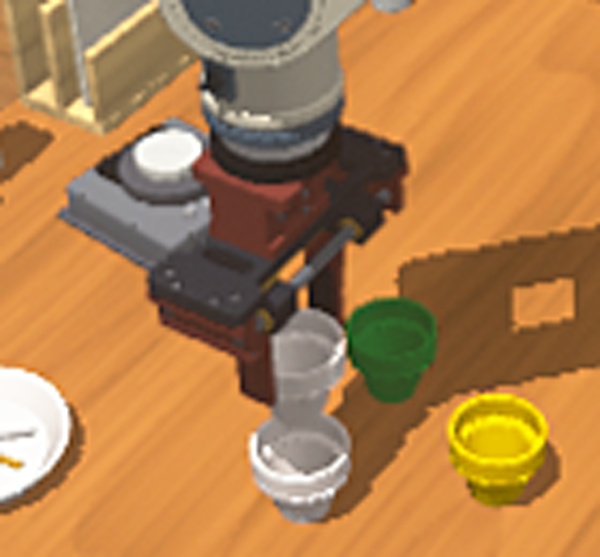

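The held pot (crop 310,355) hangs right over the twin (300,460). I'll check sideways alignment from the collars' right-hand edges against the model.

```bash
cat > al.py <<'E'
from h import *
def edge(d,x,y,z,h0,h1,side=1):
    """observed minus model right-edge column for collar rows, via saturation half-crossing"""
    sat=cv2.cvtColor(d['pixels'],cv2.COLOR_RGB2HSV)[...,1].astype(float)
    a=np.linspace(0,2*np.pi,720); out=[]
    hs=np.linspace(h0,h1,9)
    for h in hs:
        p=proj(d,np.c_[x+32*np.cos(a),y+32*np.sin(a),np.full(720,z+h)])
        u,v=p[np.argmax(side*p[:,0])]; r=int(round(v)); c=np.arange(int(u)-8,int(u)+9)[::side]
        s=sat[r,c]; thr=(np.median(s[:4])+np.median(s[-4:]))/2; i=np.argmax(s>thr)
        out.append(c[i-1]+side*(thr-s[i-1])/(s[i]-s[i-1])-u)
    return np.round(out,2)
if __name__=='__main__':
    S=load('side')
    print('B right',edge(S,435,251,0,40,56)); print('B left',edge(S,435,251,0,40,56,-1))
    print('A right',edge(S,435,250,90.5,40,56))
    print('px/mm', proj(S,[[435,251,60],[445,251,60],[435,261,60]]).round(2).tolist())
E
python3 al.py
```

```text
B right [0.32 0.35 0.38 0.21 0.24 0.31 0.34 0.44 0.46]
B left [ 0.21  0.2   0.25 -0.06 -0.01 -0.14 -0.09 -0.08 -0.03]
A right [0.17 0.34 0.37 0.18 0.21 0.33 0.41 0.44 0.53]
px/mm [[229.17, 242.89], [226.18, 241.56], [227.12, 245.17]]
```

Call:
step_arm:
  targets:
    - [[0, 0.024, -0.3, 0, 0, 0, 0.5], [0, 0, -0.4, 0, 0, 0, 0.5], [0, 0, -0.2, 0, 0, 0, 0.5], [0, 0, -0.1, 0, 0, 0, 0.5], [0, 0, 0, 0, 0, 0, 0.5]]

```text
t: 6.5
ee_pos: [434.5, 251.7, 260.9]
orientation: [3.141, -0.002, -0.001]
ft_force: [0.1, -0.0, -1.2]
width: 64.5
grasp_force: 30.0
```

Call:
step_arm:
  targets:
    - [[0, 0, -0.06, 0, 0, 0, 0.5], [0, 0, -0.06, 0, 0, 0, 0.5], [0, 0, -0.06, 0, 0, 0, 0.5], [0, 0, 0, 0, 0, 0, 0.5], [0, 0, 0, 0, 0, 0, 0.5]]

```text
t: 7.12
ee_pos: [434.6, 251.7, 252.2]
orientation: [-3.142, 0.002, -0.0]
ft_force: [-0.0, 0.4, -0.5]
width: 64.4
grasp_force: 30.0
```

Call:
step_arm:
  targets:
    - [[0, 0, -0.04, 0, 0, 0, 0.5], [0, 0, -0.04, 0, 0, 0, 0.5], [0, 0, -0.02, 0, 0, 0, 0.5], [0, 0, 0, 0, 0, 0, 0.5], [0, 0, 0, 0, 0, 0, 0.5]]

```text
t: 7.75
ee_pos: [434.5, 251.6, 247.2]
orientation: [3.142, -0.002, -0.0]
ft_force: [-0.2, -0.7, -1.2]
width: 64.4
grasp_force: 30.0
```

Call:
step_arm:
  targets:
    - [[0, 0, -0.03, 0, 0, 0, 0.5], [0, 0, -0.02, 0, 0, 0, 0.5], [0, 0, 0, 0, 0, 0, 0.5], [0, 0, 0, 0, 0, 0, 0.5], [0, 0, 0, 0, 0, 0, 0.5]]

```text
t: 8.38
ee_pos: [434.5, 251.6, 244.7]
orientation: [-3.142, 0.002, -0.0]
ft_force: [-1.3, 0.2, -0.6]
width: 63.8
grasp_force: 30.0
```

Call:
step_arm:
  targets:
    - [[0, 0, -0.02, 0, 0, 0, 0.5], [0, 0, -0.02, 0, 0, 0, 0.5], [0, 0, 0, 0, 0, 0, 0.5], [0, 0, 0, 0, 0, 0, 0.5], [0, 0, 0, 0, 0, 0, 0.5]]

```text
t: 9.0
ee_pos: [434.7, 251.6, 243.6]
orientation: [-3.142, 0.002, -0.001]
ft_force: [-0.8, -2.4, 11.3]
width: 64.6
grasp_force: 30.0
```

The pot is seated: it sits 21.9 mm above the grasp height, with an 11 N contact force. I'll release and lift.

Call:
step_arm:
  targets:
    - [[0, 0, 0.02, 0, 0, 0, 0.5], [0, 0, 0, 0, 0, 0, 0.75], [0, 0, 0, 0, 0, 0, 0.85], [0, 0, 0, 0, 0, 0, 1], [0, 0, 0, 0, 0, 0, 1]]

```text
t: 9.62
ee_pos: [434.5, 251.7, 243.6]
orientation: [3.142, -0.002, -0.0]
ft_force: [-0.1, 0.1, -0.2]
width: 87.1
grasp_force: 0.0
```

Call:
step_arm:
  targets:
    - [[0, 0, 0.1, 0, 0, 0, 1], [0, 0, 0.4, 0, 0, 0, 1], [0, 0, 0.6, 0, 0, 0, 1], [0, 0, 0.6, 0, 0, 0, 0.5], [0, 0, 0.6, 0, 0, 0, 0]]

```text
t: 10.25
ee_pos: [434.4, 251.6, 360.0]
orientation: [-3.141, 0.002, -0.0]
ft_force: [0.1, 1.5, 0.4]
width: 71.5
grasp_force: 0.0
```

Run:
```python
from h import *
S=grab('side'); print(readout.get_obs()['qpos'].round(2))
b=cv2.resize(S['pixels'][150:280,160:300],(600,557),interpolation=cv2.INTER_CUBIC)
cv2.imwrite('pics/c4.png',b[:,:,::-1])
from al import edge
for z in (0,22): print(edge(S,435,251,z,40,56),edge(S,435,251,z,40,56,-1))
```

```text
[0.5  0.3  1.93 0.   0.9  2.07]
[0.33 0.36 0.39 0.18 0.21 0.19 0.22 0.34 0.37] [0.2  0.25 0.31 0.31 0.37 0.31 0.36 0.44 0.49]
[0.4  0.07 0.1  0.12 0.15 0.17 0.19 0.25 0.28] [ 0.13  0.18  0.02  0.07 -0.09 -0.04 -0.36 -0.3  -0.35]
```

View pics/c4.png

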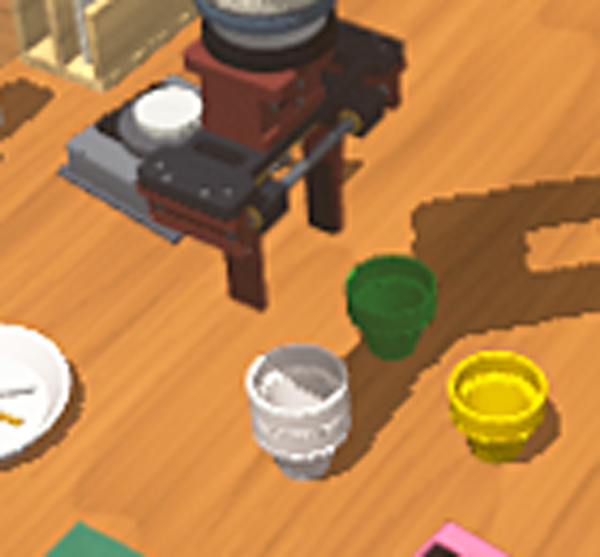

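Pot A is nested squarely in the twin (crop 300,400), and the collar edges agree on both sides. I'll go to the far side of the lever with the fingers closed.

Call:
step_arm:
  targets:
    - [[0.48, -0.83, 0, 0, 0, 1, 0], [0.48, -0.83, 0, 0, 0, 1, 0], [0.48, -0.83, 0, 0, 0, 1, 0], [0.48, -0.83, 0, 0, 0, 0, 0], [0.48, -0.83, 0, 0, 0, 0, 0]]

```text
t: 10.92
ee_pos: [555.1, 42.7, 358.7]
orientation: [-3.125, -0.326, -0.0]
ft_force: [0.9, 0.7, -0.1]
width: 17.0
grasp_force: 0.0
```

Call:
step_arm:
  targets:
    - [[0.48, -0.83, 0, 0, 0, 0, 0], [0.48, -0.83, 0, 0, 0, 0, 0], [0, 0, -0.6, 0, 0, 0, 0], [0, 0, -0.6, 0, 0, 0, 0], [0, 0, 0, 0, 0, 0, 0]]

```text
t: 11.55
ee_pos: [601.5, -39.0, 296.6]
orientation: [-3.124, -0.326, 0.008]
ft_force: [-0.2, 0.4, 0.4]
width: 0.4
grasp_force: 0.0
```

Run:
```python
from h import *
S=grab('side'); o=readout.get_obs(); print(o['ee_pos'],o['qpos'].round(2))
p=o['ee_pos'].copy(); p[2]-=182
im=S['pixels'][:,:,::-1].copy()
for P in (p,[p[0],p[1],32],[583.9,3.3,70],[583.9,3.3,24],[695.5,47.5,55]):
    u=tuple(proj(S,P)[0].round().astype(int)); cv2.circle(im,u,0,(0,255,0),-1)
cv2.imwrite('pics/c5.png',cv2.resize(im[90:220,150:290],(600,557),interpolation=cv2.INTER_NEAREST))
```

```text
[602.22290134 -38.86094393 298.09504113] [-0.08  0.53  1.75  0.    0.87  1.28]
```

View pics/c5.png

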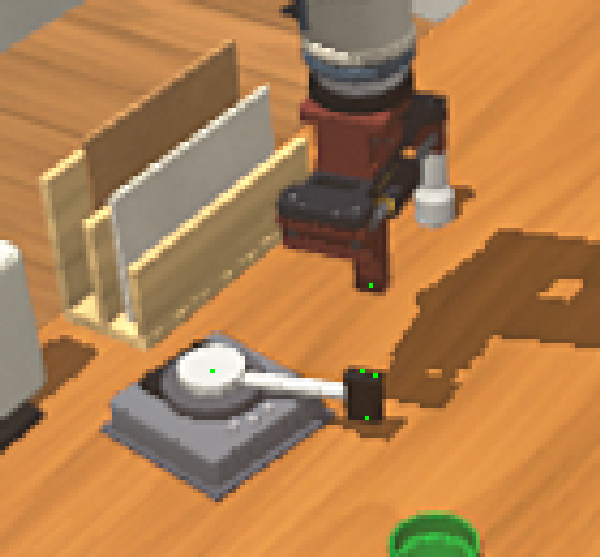

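The projected paddle and axis points land on the lever (paddle at crop 365,395), and the tool stands clear on its far side. I'll descend and then push round.

Call:
step_arm:
  targets:
    - [[0, 0, -0.5, 0, 0, 0, 0], [0, 0, -0.5, 0, 0, 0, 0], [0, 0, -0.4, 0, 0, 0, 0], [0, 0, -0.26, 0, 0, 0, 0], [0, 0, 0, 0, 0, 0, 0]]

```text
t: 12.22
ee_pos: [602.4, -38.8, 215.2]
orientation: [-3.124, -0.327, 0.002]
ft_force: [0.2, 0.4, 0.2]
width: 0.5
grasp_force: 0.0
```

Run:
```python
import numpy as np
from h import readout
p=readout.get_obs()['ee_pos']; print(p)
prev=p[:2]
for q in (0,.2,.4,.6,.8,.9,.99,1.05):
    th=np.pi+.377-q; e=np.array([np.cos(th),np.sin(th)]); t=np.array([-e[1],e[0]])
    x=np.array([695.5,47.5])+118*e+21*t; print(q,x.round(1),((x-prev)/50).round(2)); prev=x
```

```text
[602.4175225  -38.77575547 215.19450604]
0 [593.5 -15.5] [-0.18  0.47]
0.2 [583.    6.1] [-0.21  0.43]
0.4 [577.   29.2] [-0.12  0.46]
0.6 [575.8  53.1] [-0.03  0.48]
0.8 [579.3  76.8] [0.07 0.47]
0.9 [582.8  88.2] [0.07 0.23]
0.99 [586.9  98.2] [0.08 0.2 ]
1.05 [590.1 104.6] [0.06 0.13]
```

Call:
step_arm:
  targets:
    - [[-0.09, 0.23, 0, 0, 0, 0, 0], [-0.09, 0.24, 0, 0, 0, 0, 0], [-0.11, 0.21, 0, 0, 0, -0.6, 0], [-0.1, 0.22, 0, 0, 0, -0.6, 0], [0, 0, 0, 0, 0, 0, 0]]

```text
t: 12.85
ee_pos: [583.2, 7.2, 216.5]
orientation: [3.135, 0.199, 0.003]
ft_force: [1.2, -2.4, 1.3]
width: 0.9
grasp_force: 1.4
```

Call:
step_arm:
  targets:
    - [[-0.07, 0.23, 0, 0, 0, -0.8, 0], [-0.05, 0.23, 0, 0, 0, -0.8, 0], [-0.02, 0.24, 0, 0, 0, -0.8, 0], [-0.01, 0.24, 0, 0, 0, -0.8, 0], [0, 0, 0, 0, 0, 0, 0]]

```text
t: 13.48
ee_pos: [575.7, 53.5, 216.0]
orientation: [3.138, -0.152, 0.001]
ft_force: [0.7, -2.3, 1.1]
width: 0.3
grasp_force: 1.2
```

Call:
step_arm:
  targets:
    - [[0.03, 0.23, 0, 0, 0, -0.8, 0], [0.04, 0.24, 0, 0, 0, -0.8, 0], [0.07, 0.23, 0, 0, 0, -0.8, 0], [0.03, 0.08, 0, 0, 0, -0.5, 0], [0, 0, 0, 0, 0, 0, 0]]

```text
t: 14.1
ee_pos: [583.9, 91.7, 215.7]
orientation: [3.106, -0.469, -0.001]
ft_force: [-0.3, -3.2, 2.3]
width: 0.3
grasp_force: 1.6
```

Run:
```python
from h import *
S,T=grab('side'),grab('top'); o=readout.get_obs(); print(o['ee_pos'],o['qpos'].round(2),o['ft_force'].round(1))
a=cv2.resize(S['pixels'][100:230,150:290],(400,371),interpolation=cv2.INTER_CUBIC)
b=cv2.resize(T['pixels'][100:230,150:290],(400,371),interpolation=cv2.INTER_CUBIC)
cv2.imwrite('pics/c6.png',np.hstack([a,b])[:,:,::-1])
```

```text
[583.88552958  91.62583159 215.70842663] [ 0.14  0.64  1.8  -0.    0.7   2.01] [ 0.9 -3.9  1. ]
```

View pics/c6.png

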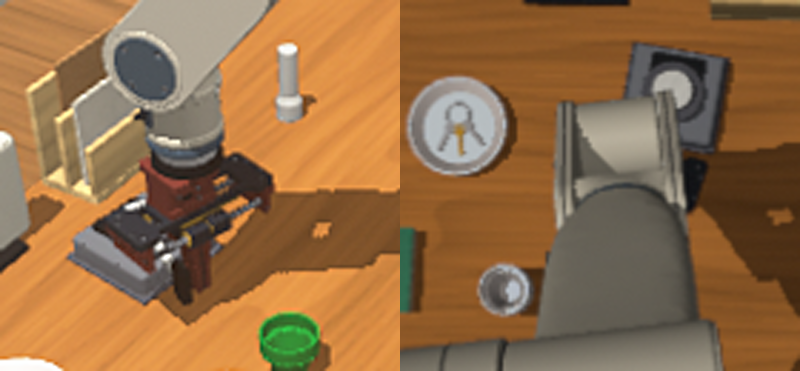

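The paddle (left crop 185,283) is close to the third notch. I'll push the last bit, then check the angle by matching the paddle model.

Call:
step_arm:
  targets:
    - [[0.03, 0.06, 0, 0, 0, 0, 0], [0.03, 0.06, 0, 0, 0, 0, 0], [0, 0, 0, 0, 0, 0, 0], [0, 0, 0, 0, 0, 0, 0], [0, 0, 0, 0, 0, 0, 0]]

```text
t: 14.82
ee_pos: [587.0, 98.1, 215.6]
orientation: [3.106, -0.472, -0.0]
ft_force: [0.6, -5.3, 1.0]
width: 0.6
grasp_force: 2.0
```

Run:
```python
from h import *
S=grab('side'); o=readout.get_obs(); print(o['ee_pos'],o['ft_force'].round(1),o['grasp_force'])
g=S['pixels'].max(2)
def box(q):
    th=np.pi+.377-q; e=np.array([np.cos(th),np.sin(th)]); t=np.array([-e[1],e[0]])
    return np.array([[*(np.array([695.5,47.5])+(120+a)*e+b*t),z] for a in(-15,15) for b in(-7,7) for z in(24,70)])
best=[]
for q in np.arange(.7,1.25,.03):
    P=cv2.convexHull(proj(S,box(q)).astype(np.float32)); m=np.zeros(g.shape,np.uint8); cv2.fillConvexPoly(m,P.round().astype(np.int32),1)
    best.append((round(q,2),round((g[m>0]<45).mean(),2)))
print(best)
im=cv2.resize(S['pixels'][140:220,170:250],(560,560),interpolation=cv2.INTER_NEAREST)[:,:,::-1].copy()
for q,c in((.89,(0,0,255)),(.99,(0,255,0)),(1.09,(255,255,0))):
    P=cv2.convexHull(((proj(S,box(q))-[170,140]+.5)*7).astype(np.float32)).astype(np.int32); cv2.polylines(im,[P],True,c,1)
cv2.imwrite('pics/c7.png',im)
```

```text
[586.99187627  98.11167796 215.66298725] [ 1.  -4.2  0.4] 1.9569608946403605
[(np.float64(0.7), np.float64(0.0)), (np.float64(0.73), np.float64(0.0)), (np.float64(0.76), np.float64(0.0)), (np.float64(0.79), np.float64(0.0)), (np.float64(0.82), np.float64(0.0)), (np.float64(0.85), np.float64(0.0)), (np.float64(0.88), np.float64(0.0)), (np.float64(0.91), np.float64(0.01)), (np.float64(0.94), np.float64(0.06)), (np.float64(0.97), np.float64(0.06)), (np.float64(1.0), np.float64(0.06)), (np.float64(1.03), np.float64(0.06)), (np.float64(1.06), np.float64(0.06)), (np.float64(1.09), np.float64(0.04)), (np.float64(1.12), np.float64(0.01)), (np.float64(1.15), np.float64(0.0)), (np.float64(1.18), np.float64(0.0)), (np.float64(1.21), np.float64(0.0)), (np.float64(1.24), np.float64(0.0))]
```

View pics/c7.png

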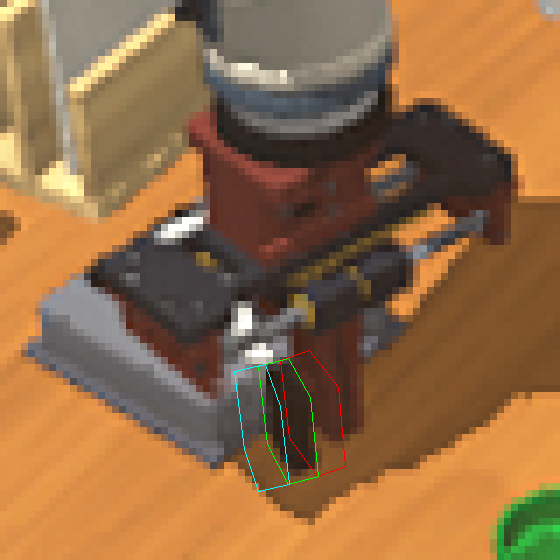

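The dark paddle (crop 265–315, 360–478) matches the green q=0.99 outline, held with about 4–5 N. I'll hold briefly, then hand in.

Call:
step_arm:
  targets:
    - [[0, 0, 0, 0, 0, 0, 0], [0, 0, 0, 0, 0, 0, 0], [0, 0, 0, 0, 0, 0, 0], [0, 0, 0, 0, 0, 0, 0], [0, 0, 0, 0, 0, 0, 0]]

```text
t: 15.5
ee_pos: [587.0, 98.1, 215.7]
orientation: [3.106, -0.472, -0.0]
ft_force: [0.7, -5.5, 1.2]
width: 0.3
grasp_force: 2.0
```

```bash
python3 -c "
from h import *
print(readout.get_obs()['ft_force'].round(1)); print(ctrl.close_job())"
```

```text
[ 0.7 -5.5  1.2]
the job is handed in; nothing more can be done
None
```

I nested the pot in its twin and handed the job in at about 15.5 s with the lever held at the third notch (about 0.99 rad by image match, pushing with about 5 N); the hand-in gave no verdict.

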